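Take a depth reading with the gauge rod

TASK

Take a depth reading at the grey gauging fixture: pull its black slide knob right out to the stop and push it fully home again to work the shutter free, then take the gauge rod off its wooden rest and push it down the slanting brass guide tube until its collar stops on the mouth of the tube. Draw the rod all the way out and present it for reading: finish while still holding it in the gripper, level and still in the air, with its tip a hand's breadth or so above the middle of the white reading plate and clear of everything. Leave the other things on the bench alone.

Things in the scene. Friction and masses are not known exactly. Their poses are not given: they have to be found in the camera images.
- fixture: grey gauging fixture, fixed to the bench, on a dark base plate 150 x 170 x 10 mm; housing 92 (x) x 120 (y) mm, 93 mm high. Origin under the housing on the bench, z up; the knob comes out of its front (-x) face, the guide tube slants up and out on its +y side
- guide_tube: brass guide tube fixed to the fixture, 60 mm long, outside diameter 27, bore 16 mm, open at both ends. Origin: centre of its mouth, 115 mm above the bench. Its x axis runs along the bore into the fixture, 30 degrees below level (horizontally along the fixture's -y). Behind the tube there is free room for the whole rod; only when the slide knob is not home does the shutter block it about 68 mm in from the mouth
- slide_knob (a joint): travel of the slide knob in m: 0 = home, 0.030 = fully out (towards the fixture's -x). A spring detent holds it at both ends: about 6 N is needed to get it over the middle, whence it snaps to the nearer end; end stops are rigid. It starts home
- knob_grip (a point): centre of the black slide knob, on its level axis, 52 mm above the bench; moves with the knob. The knob is a round grip 24 to 26 mm in diameter and 30 mm long along the fixture's x, its centre 54 mm in front of the housing face at home, on a 10 mm spindle
- gauge_rod: gauge rod, 90 g: steel shaft 10 mm in diameter with rounded tip and bands, brass collar 26 mm in diameter and 8 mm thick, blue grip 16 x 16 mm and 60 mm long, and a 20 mm steel tail. Origin on the axis at the collar's face that looks to the tip; x points along the rod to the tip. Tip at x = +95 mm; collar from -8 to 0; blue grip from -68 to -8; tail end at -88. Starts lying level in its rest, axis 50 mm above the bench
- rod_tip (a point): tip of the gauge rod, 95 mm from the collar face
- rod_grip (a point): middle of the blue grip, on the axis, 38 mm behind the collar face
- rod_rest: wooden rest, fixed: base 170 x 60 x 6 mm with two vee posts (26 mm wide, top 51 mm above the bench) that carry the rod at x = +47 and -75 mm in its frame. Origin: centre of its underside, right under the rod's collar face; x along the rod to the tip. Nothing but the base plate lies under the blue grip
- reading_plate: white square reading plate with a black rim, fixed flat on the bench, 90 x 90 mm, 7.5 mm high. Origin: centre of its underside
- tape_1: roll of tan tape, 99 mm across, 25 mm high; bystander
- pen_1: red and white marker pen, 135 mm; bystander
- clamp_b: black and orange spring clamp, 141 mm; bystander
- tip_tin: small open tin with brass wool, 60 mm across, 28 mm high; bystander
- solder_spool: blue solder spool, 45 mm across; bystander
Not all that is in view belongs to the job. What is shaped like the reading_plate but blue is not meant.

How it is judged (in metres and radians):
On the way, in this order (a step that is already met when the one before it is completed fails the run):
1. the slide knob is pulled right out (value of joint slide_knob above 0.027 m), for 0.1 s.
2. the slide knob is pushed fully home (value of joint slide_knob below 0.002 m), for 0.2 s.
3. the gauge rod is in the guide tube with its collar on the mouth (x of gauge_rod in the frame of guide_tube above -0.004 m and distance between gauge_rod and guide_tube below 0.007 m and angle between the x axis of gauge_rod and the x axis of guide_tube, either way round below 0.15 rad and value of joint slide_knob below 0.002 m), for 0.1 s.
At the end, for the whole second after the job is handed in: The rod is held in the fingers alone (touching neither fixture, rest nor plate), level within 8 degrees, still, its tip 25 to 300 mm above the bench and within 50 mm horizontally of the centre of the reading plate; the slide knob is home within 2 mm (angle between gauge_rod's own x axis and vertical between 1.43 and 1.71 rad and horizontal distance between rod_tip and reading_plate below 0.05 m and height (world z) of rod_tip between 0.025 and 0.3 m and height (world z) of rod_grip above 0.025 m and linear speed of gauge_rod below 0.02 m/s and angular speed of gauge_rod below 0.2 rad/s and contact force between the fingers and gauge_rod above 1 N and contact force between gauge_rod and fixture below 0.1 N and contact force between gauge_rod and rod_rest below 0.1 N and contact force between gauge_rod and reading_plate below 0.1 N and value of joint slide_knob below 0.002 m); the arm keeps its last pose, push and grip.
It fails at once if a bystander (tape, pen, clamp, tin, spool) is moved by more than 20 mm (distance of any of tape_1, pen_1, clamp_b, tip_tin, solder_spool from where it was at the start of the episode above 0.02 m).
It also fails if it takes over 67 s, if anything falls off the work surface, if the arm or the gripper's body presses on something with over 40 N, if the wrist force passes 120 N, or if a joint passes its speed limit or range.

ROBOT

A 7-joint arm with a two-finger parallel gripper is mounted at the origin on a cart in front of the work surface, level with it; the furniture and walls round the work are solid. World frame = base frame: x ahead of the robot, y to its left, z up, the work surface at z = 0. Lengths are in m, angles in degrees, forces in N, time in s.
With the tool pointing down it reaches from about 0.4 to 0.85 m from the base axis. Payload 10.4 kg.
Tool frame: the origin (TCP) lies between the finger pads; the fingertips stand 14 mm ahead of it and the grasp point (between the pads) lies 5 mm behind it; z points along the fingers, y is the line along which they close (so a half turn about z gives the same grasp; the last joint's range is limited). The gripper opens to 87 mm and grips with 3 to 60 N. Pads are 19 mm wide; open, the fingers measure 117 mm over their backs; the gripper's body (75 mm by 190 mm) begins 51 mm behind the grasp point.
Start: joints at [71.986, 19.034, -3.707, 83.658, 1.238, 77.344, -5.071], TCP at [0.18, -0.599, 0.237] pointing down, gripper open.
Joint ranges: [-148.97, 148.97], [-28.65, 121.19], [-84.17, 76.75], [9.2, 138.47], [-72.65, 252.65], [3.7, 117.97], [-149.18, 149.18]. Speed limits (degrees/s): [127.2, 127.2, 159.86, 159.86, 180, 180, 180].

INTERFACE

Orientations are given as [roll, pitch, yaw] about the fixed x, y, z axes, in that order (R = Rz(yaw) Ry(pitch) Rx(roll)).
In Python, from station import robot, imaging, ticket, finder gives the robot as it stands. The module is installed in compiled form; this text tells all that it offers. Calls block until the motion is done:
- robot.move_pose(position, orientation): joint-space move of the TCP to a pose.
- robot.line_to(position, orientation=None, rate=0.15, max_force=None): straight line of the TCP; orientation=None keeps the orientation; rate is the mean speed in m/s. With max_force (N) it stops when the force on the tool has changed by that much, and returns True; else False.
- robot.move_j(angles): joint-space move.
- robot.command_gripper(opening, strength=None): finger opening in m; strength is the grip in N (None keeps the last); returns when the fingers have stopped.
- robot.hold(seconds).
- robot.inverse_kinematics(position, orientation): joint angles nearest the present ones, or None.
- imaging.camera(name): name is "side" or "top" or "wrist"; returns a dict with "image" (384x512x3 uint8, blue, green, red), "range_z" (384x512 float32, m along the optical axis (not along the pixel's ray), 0 where there is no reading), "camera_matrix" (3x3 intrinsics, pixels), "world_to_cam" (4x4, takes a point from world to camera coordinates). Camera axes: x right, y up, looking along -z (the intrinsics and any distortion apply to the point x, -y, -z); pixel columns grow to the right and rows downward; lengths in m; the calibration is good to about 2 mm. A picture is of the moment at which its call begins.
A pose or a line that the arm cannot do raises robot.Unreachable and nothing moves.
- ticket.hand_in(): hands the job in; it is judged then, once.
Trained networks look in a picture, given as the dict that the camera call returned (one of the last four; its "shot" number tells which), for a name from the list of things; names that differ only in an ending like _2 or _b are one class to them, and where a whole thing is asked for, a point or a joint stands for the part that bears it (a point fixed in the world has none). Each returns a list of dicts, best first, with "score" (0 to 1); they miss things now and then, are a little off and sometimes report something else, mostly with a low value. They report only what shows in the picture. A call takes as long as a camera call. They do not tell look-alikes from the thing itself.
- finder.outline_of(picture, thing): "mask" (384x512 bool, what is visible of it) and "point" ([row, column] as shares, 0 to 1, of the picture: columns of its width, rows of its height, amid what is visible of it).
- finder.spot_point(picture, thing): "point" ([row, column] as shares, 0 to 1, of the picture: columns of its width, rows of its height: a listed point, or the origin of a listed thing).
Readings, each from a call of its own:
- robot.get_clock(): time.
- robot.get_joint_positions(): joint angles.
- robot.get_joint_vel(): joint speeds.
- robot.get_effort(): joint torques, N m.
- robot.get_tool_pos(): TCP position.
- robot.get_eef_rot(): TCP orientation.
- robot.get_ft_force(): force on the tool from outside, world axes, zero at the start.
- robot.get_wrist_torque(): the same for the moment, N m.
- robot.get_finger_gap(): finger opening in m.
- robot.get_grasp_force(): force on a finger pad.
Only numpy, scipy, OpenCV 4.12 (cv2) and the standard library are available. Lean on these libraries where they do the work, as an engineer would, in place of code of your own. Each camera call takes 0.05 s, during which the arm holds its last target. There are 200 camera calls.

## Working session

There is one attempt and no reset: what is moved stays moved. The work goes in short steps, each a Python script; the robot and the scene stay as the last script left them, time stands still between calls to the robot, and variables do not carry over. Pictures are saved under pics/ and viewed, at most 10 in all, crops included, and the job is handed in when it is done.

```bash
mkdir -p pics
cat > h.py <<'E'
import numpy as np, cv2
from station import robot, imaging, ticket, finder
def world(p, r, c, rng=None):
    """pixel (row,col) -> world point via depth"""
    K=p["camera_matrix"]; d=p["range_z"]
    if rng is None:
        w=d[max(0,int(r)-1):int(r)+2,max(0,int(c)-1):int(c)+2]; w=w[w>0]
        if len(w)==0: return None
        rng=np.median(w)
    x=(c-K[0,2])/K[0,0]*rng; y=(r-K[1,2])/K[1,1]*rng
    return (np.linalg.inv(p["world_to_cam"])@[x,-y,-rng,1])[:3]
def ray_z(p,r,c,z):
    """pixel ray cut with the plane at height z"""
    a=world(p,r,c,.1);o=np.linalg.inv(p["world_to_cam"])[:3,3]
    return o+(a-o)*(z-o[2])/(a[2]-o[2])
def cloud(p,mask=None):
    K=p["camera_matrix"]; d=p["range_z"]; m=d>0
    if mask is not None: m&=mask
    r,c=np.nonzero(m); z=d[r,c]
    P=np.c_[(c-K[0,2])/K[0,0]*z,-(r-K[1,2])/K[1,1]*z,-z,np.ones_like(z)]
    return (P@np.linalg.inv(p["world_to_cam"]).T)[:,:3]
E
python3 - <<'E'
from h import *
np.set_printoptions(precision=3,suppress=True)
ims=[]
for n in("top","side"):
    p=imaging.camera(n); ims.append(p["image"])
    cv2.imwrite(f"pics/{n}0.png",cv2.resize(p["image"],(800,600)))
    for t in ["fixture","guide_tube","knob_grip","gauge_rod","rod_tip","rod_grip","rod_rest","reading_plate","tape_1","pen_1","clamp_b","tip_tin","solder_spool"]:
        for q in finder.spot_point(p,t)[:2]:
            r,c=q["point"][0]*384,q["point"][1]*512
            print(n,t,round(q["score"],2),round(r),round(c),world(p,r,c))
E
```

```text
top fixture 0.7 175 268 [ 0.581 -0.159  0.114]
top guide_tube 0.56 173 252 [ 0.605 -0.116  0.012]
top guide_tube 0.23 132 138 [0.733 0.224 0.026]
top knob_grip 0.73 205 288 [ 0.502 -0.218  0.063]
top knob_grip 0.23 229 338 [ 0.433 -0.369  0.011]
top gauge_rod 0.79 176 185 [0.591 0.078 0.056]
top rod_tip 0.7 174 217 [ 0.603 -0.012  0.01 ]
top rod_tip 0.34 172 269 [ 0.591 -0.164  0.11 ]
top rod_grip 0.71 177 171 [0.59  0.12  0.059]
top rod_rest 0.73 177 186 [0.589 0.076 0.052]
top reading_plate 0.96 229 170 [0.441 0.132 0.008]
top reading_plate 0.67 246 228 [ 0.387 -0.04   0.008]
top tape_1 0.74 175 255 [ 0.581 -0.123  0.107]
top tape_1 0.72 153 344 [ 0.662 -0.397  0.001]
top pen_1 0.6 256 301 [ 0.354 -0.254  0.014]
top pen_1 0.4 177 173 [0.59  0.114 0.06 ]
top clamp_b 0.65 229 332 [ 0.432 -0.351  0.016]
top tip_tin 0.59 151 168 [0.673 0.133 0.023]
top solder_spool 0.76 131 134 [0.736 0.236 0.029]
side fixture 0.77 191 237 [ 0.594 -0.123  0.026]
side guide_tube 0.47 171 240 [ 0.595 -0.191  0.062]
side knob_grip 0.5 170 262 [ 0.525 -0.3   -0.002]
side gauge_rod 0.6 227 227 [0.589 0.094 0.057]
side rod_tip 0.6 206 231 [ 0.608 -0.07  -0.   ]
side rod_grip 0.49 232 224 [0.596 0.118 0.056]
side rod_grip 0.33 188 237 [ 0.595 -0.123  0.041]
side rod_rest 0.96 238 228 [0.579 0.136 0.05 ]
side rod_rest 0.46 170 261 [ 0.522 -0.222  0.053]
side reading_plate 0.89 218 291 [ 0.393 -0.027  0.007]
side reading_plate 0.74 234 229 [0.581 0.112 0.046]
side tape_1 0.72 187 241 [ 0.581 -0.127  0.04 ]
side tape_1 0.65 152 234 [ 0.651 -0.401  0.001]
side pen_1 0.66 179 304 [ 0.357 -0.246  0.01 ]
side clamp_b 0.69 206 234 [ 0.598 -0.07  -0.001]
side tip_tin 0.54 245 198 [0.674 0.143 0.015]
side solder_spool 0.67 272 176 [0.714 0.256 0.014]
```

View pics/top0.png

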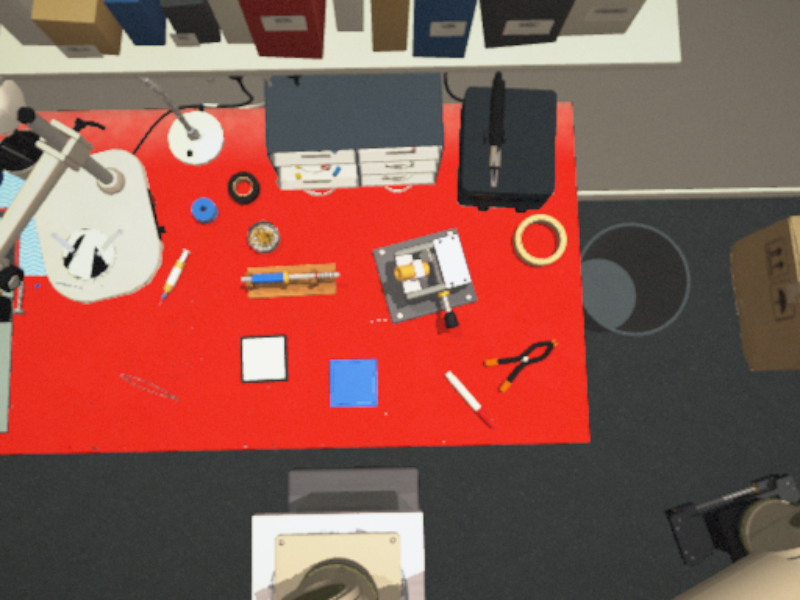

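View pics/side0.png

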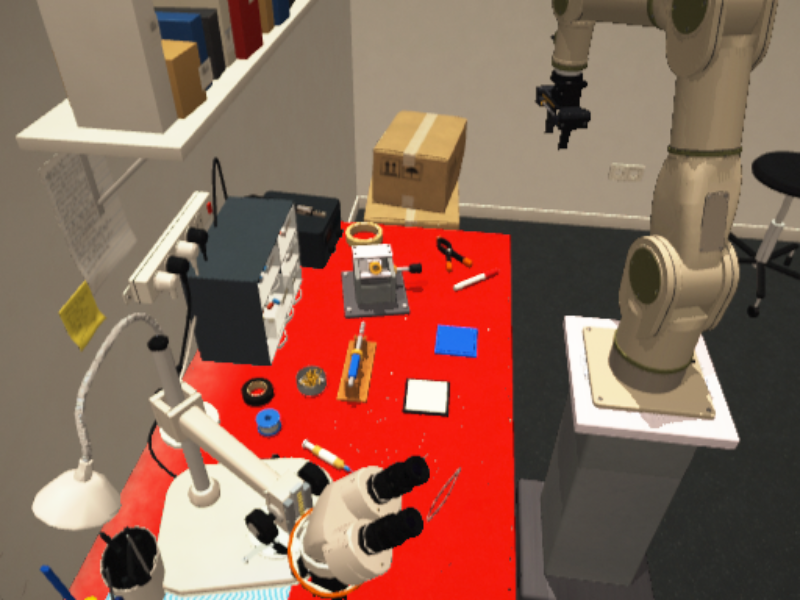

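The white plate with a black rim at (264,358) in the top picture is the target, and the blue one at (354,383) is the look-alike. The rod lies at (290,278) with its tip towards -y. The fixture is at (425,275), yawed about 17°, with its knob at (450,318). Next I'll measure from close by with the wrist camera.

Run:
```python
from h import *
import pickle
np.set_printoptions(precision=4,suppress=True)
print(robot.get_clock())
views={"wfix":([0.5,-0.16,0.36],[180,0,17]),"wrod":([0.55,0.07,0.34],[180,0,5])}
for k,(pos,o) in views.items():
    robot.move_pose(pos,o); robot.hold(0.3); p=imaging.camera("wrist"); print(k,robot.get_clock(), np.linalg.inv(p["world_to_cam"])[:3,3])
    pickle.dump(p,open(k+".pkl","wb")); cv2.imwrite(f"pics/{k}.png",p["image"])
    for t in ["fixture","guide_tube","knob_grip","gauge_rod","rod_tip","rod_grip","rod_rest","reading_plate"]:
        for q in finder.spot_point(p,t)[:1]:
            r,c=q["point"][0]*384,q["point"][1]*512
            print(t,round(q["score"],2),round(r),round(c),world(p,r,c))
```

```text
1.4
wfix 3.7583 [ 0.5704 -0.1385  0.5076]
fixture 0.84 95 280 [ 0.59   -0.1567  0.1132]
guide_tube 0.69 92 248 [ 0.5823 -0.1202  0.106 ]
knob_grip 0.66 170 294 [ 0.5017 -0.2103  0.0611]
gauge_rod 0.67 39 102 [0.5907 0.082  0.056 ]
rod_tip 0.79 61 177 [ 0.5966 -0.0028  0.0009]
rod_rest 0.73 46 120 [0.5903 0.0579 0.0546]
reading_plate 0.94 135 70 [0.4434 0.1309 0.007 ]
wrod 5.4417 [0.6235 0.0758 0.4878]
fixture 0.37 17 138 [0.722  0.2428 0.0263]
guide_tube 0.93 158 422 [ 0.5803 -0.1238  0.105 ]
knob_grip 0.73 210 459 [ 0.5081 -0.2137  0.0626]
gauge_rod 0.6 130 251 [0.5932 0.0852 0.0622]
rod_tip 0.9 135 321 [ 0.5941 -0.0095  0.0542]
rod_grip 0.96 131 220 [0.5886 0.1253 0.0578]
rod_rest 0.7 129 257 [0.5917 0.0771 0.0067]
reading_plate 0.88 256 315 [ 0.3938 -0.0345  0.0067]
```

Run:
```python
import pickle,cv2,numpy as np
p=pickle.load(open("wfix.pkl","rb"));a=p["image"][20:240,190:380]
q=pickle.load(open("wrod.pkl","rb"));b=q["image"][80:180,140:500]
a=cv2.resize(a,None,fx=2.6,fy=2.6,interpolation=2);b=cv2.resize(b,None,fx=2.2,fy=2.2,interpolation=2)
cv2.imwrite("pics/cropfix.png",a);cv2.imwrite("pics/croprod.png",b);print(a.shape,b.shape)
```

```text
(572, 494, 3) (220, 792, 3)
```

View pics/cropfix.png

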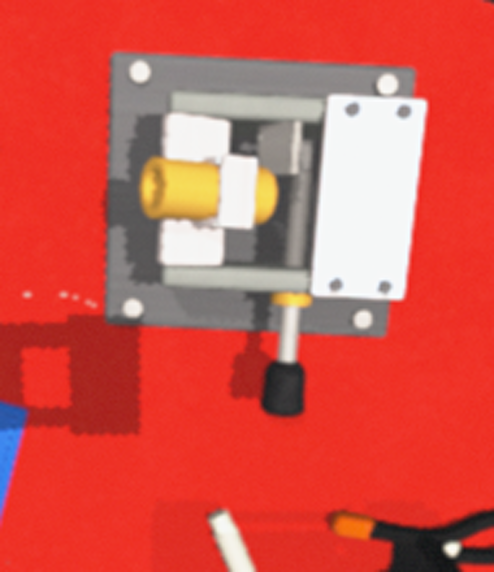

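View pics/croprod.png

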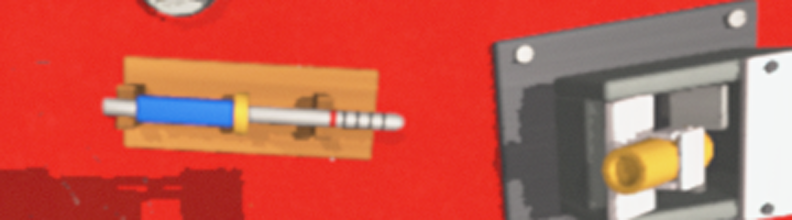

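The crop shows the tube mouth at about (155,188), the knob at (285,388) and the base corners. The rod crop shows the blue grip at (185,110), the collar at (240,112) and the tip at (403,122). Now I'll fit the geometry.

```bash
cat > fit.py <<'E'
from h import *
import pickle
from scipy.optimize import least_squares
np.set_printoptions(precision=4,suppress=True)
V=[pickle.load(open(k+".pkl","rb")) for k in("wfix","wrod")]
p=V[0]
C=[ray_z(p,20+v/2.6,190+u/2.6,.01) for u,v in[(113,53),(413,68),(387,335),(106,320)]]
C=np.array(C); print("base corners",C[:,:2].tolist())
for a,b,off in((0,1,90),(3,2,90),(3,0,0),(2,1,0)):
    d=C[b]-C[a]; print("len",np.hypot(*d[:2]),"yaw",np.degrees(np.arctan2(d[1],d[0]))+off)
def seg(p,f,box):
    h=cv2.cvtColor(p["image"],cv2.COLOR_BGR2HSV).astype(int); m=f(h[...,0],h[...,1],h[...,2])
    m=cv2.erode(m.astype(np.uint8),np.ones((3,3)))>0
    P=cloud(p,m); lo,hi=np.array(box).T
    return P[((P>lo)&(P<hi)).all(1)]
brass=lambda h,s,v:(h>17)&(h<32)&(s>110)&(v>80)
blue=lambda h,s,v:(h>95)&(h<125)&(s>110)
for i,q in enumerate(V):
    P=seg(q,brass,[(.5,.68),(-.25,-.06),(.06,.16)])
    print("tube pts",i,len(P),P.min(0),P.max(0))
    def res(t,P=P):
        y=t[2]; a=np.array([np.sin(y),-np.cos(y),0])*np.cos(t[3])-[0,0,np.sin(t[3])]
        d=P-[t[0],-.12,t[1]]; return np.linalg.norm(np.cross(d,a),axis=1)-.0135
    if len(P)>20:
        s=least_squares(res,[.58,.11,.29,np.pi/6],loss="soft_l1",f_scale=.001); t=s.x
        a=np.array([np.sin(t[2]),-np.cos(t[2]),0])*np.cos(t[3])-[0,0,np.sin(t[3])]
        u=(P-[t[0],-.12,t[1]])@a; o=np.array([t[0],-.12,t[1]])
        print(" axis pt",o,"yaw",np.degrees(t[2]),"slope",np.degrees(t[3]),"rms",np.std(s.fun)," ends",o+a*np.percentile(u,1),o+a*np.percentile(u,99),"point at z=.115",o+a*(.115-t[1])/a[2])
    B=seg(q,blue,[(.52,.66),(.03,.2),(.04,.09)])
    if len(B)>10:
        c=B.mean(0);w=np.linalg.svd(B-c)[2][0]; w*=-np.sign(w[1]);u=(B-c)@w
        print("blue",i,len(B),"c",c,"yaw",np.degrees(np.arctan2(w[1],w[0])),"mid",c+w*(u.max()+u.min())/2,"len",np.ptp(u))
    K=cloud(q);K=K[(K[:,2]>.045)&(K[:,2]<.075)&(K[:,0]<.535)&(K[:,0]>.45)&(abs(K[:,1]+.21)<.06)]
    if len(K): 
        c=np.median(K,0);w=np.linalg.svd(K[:,:2]-K[:,:2].mean(0))[2][0];print("knob+spindle",i,len(K),c,K.min(0),K.max(0),np.degrees(np.arctan2(w[1],w[0])))
    for u in finder.outline_of(q,"slide_knob")[:0]: pass
for q,(u,v),z in((V[1],(403,122),.05),(V[1],(240,112),.05),(V[1],(105,106),.05)): print("rod tip/collar/tail",ray_z(q,80+v/2.2,140+u/2.2,z))
print("mouth@.115",ray_z(p,20+188/2.6,190+155/2.6,.115),ray_z(V[1],80+172/2.2,140+627/2.2,.115),"knob",ray_z(p,20+388/2.6,190+285/2.6,.06))
E
python3 fit.py
```

```text
base corners [[0.6463290166292833, -0.07574597033530155], [0.687223717757228, -0.2359399907618101], [0.5454697596835626, -0.2743102641251436], [0.5050491081130918, -0.11102208585557469]]
len 0.16533148750541307 yaw 14.320738936583055
len 0.16821670022912683 yaw 13.903608134791853
len 0.14561736461199642 yaw 14.019500611264673
len 0.14685524337771338 yaw 15.146000250568216
tube pts 0 605 [ 0.5495 -0.2116  0.0601] [ 0.6047 -0.1158  0.1269]
 axis pt [ 0.5855 -0.12    0.1149] yaw 0.19366384693555014 slope 29.70217366538551 rms 0.004621119791809468  ends [ 0.5855 -0.1188  0.1156] [ 0.5858 -0.2091  0.0641] point at z=.115 [ 0.5855 -0.1198  0.115 ]
blue 0 436 c [0.589  0.1219 0.0575] yaw -88.83597404948999 mid [0.589  0.1211 0.0575] len 0.05304403011399311
knob+spindle 0 425 [ 0.5075 -0.2151  0.0602] [ 0.4879 -0.2323  0.0497] [ 0.5348 -0.2048  0.0662] -166.9366112462971
tube pts 1 531 [ 0.573  -0.1757  0.0958] [ 0.6007 -0.1146  0.1263]
 axis pt [ 0.5796 -0.12    0.1172] yaw 19.365450675469514 slope 31.89153466961998 rms 0.002301285408894418  ends [ 0.58   -0.121   0.1165] [ 0.5957 -0.1658  0.087 ] point at z=.115 [ 0.5808 -0.1234  0.115 ]
blue 1 383 c [0.5897 0.1211 0.0575] yaw -88.49778943231362 mid [0.5897 0.1212 0.0575] len 0.054593888310097774
knob+spindle 1 497 [ 0.5077 -0.2118  0.059 ] [ 0.4872 -0.2298  0.0451] [ 0.5348 -0.2039  0.0657] -171.92084515142608
rod tip/collar/tail [ 0.5933 -0.0128  0.05  ]
rod tip/collar/tail [0.5908 0.0876 0.05  ]
rod tip/collar/tail [0.5874 0.1702 0.05  ]
mouth@.115 [ 0.5822 -0.1221  0.115 ] [ 0.5819 -0.1225  0.115 ] knob [ 0.5046 -0.2175  0.06  ]
```

Run:
```python
from h import *
np.set_printoptions(precision=4,suppress=True)
Y=14.3; a=np.radians(Y); x=np.array([np.cos(a),np.sin(a),0]); K=np.array([.504,-.2155,.047])
robot.command_gripper(.055,35)
robot.move_pose(K+[0,0,.10],[180,0,Y])
print(robot.line_to(K,rate=.12,max_force=15),robot.get_tool_pos())
robot.command_gripper(0.0,35)
print("gap",robot.get_finger_gap(),"f",robot.get_grasp_force(),robot.get_ft_force())
p0=robot.get_tool_pos()
print("pull",robot.line_to(K-x*.037,rate=.05,max_force=30),(robot.get_tool_pos()-p0)@x,robot.get_ft_force(),robot.get_finger_gap())
robot.hold(.3); p1=robot.get_tool_pos()
print(robot.get_ft_force(),(p1-p0)@x,robot.get_clock())
```

```text
False [ 0.5046 -0.2156  0.0477]
gap 0.023025688486523695 f 34.63741684857723 [ 3.606  -6.5986 -2.6414]
pull True -0.03001525099097487 [ 4.5989 -2.3077 -5.2303] 0.023086472124624894
[ 4.9712 -2.0993 -4.0165] -0.030030967016763485 10.6833
```

Run:
```python
from h import *
np.set_printoptions(precision=4,suppress=True)
Y=14.3; a=np.radians(Y); x=np.array([np.cos(a),np.sin(a),0]); K=np.array([.504,-.2155,.047])
p0=np.array(robot.get_tool_pos())
print("push",robot.line_to(p0+x*.036,rate=.05,max_force=30),(robot.get_tool_pos()-p0)@x,robot.get_ft_force(),robot.get_finger_gap())
robot.hold(.4); q=np.array(robot.get_tool_pos())
print(robot.get_ft_force(),(q-p0)@x)
robot.command_gripper(.055); robot.line_to(q+[0,0,.12],rate=.25)
# TCP up; look from the rod side for tube and knob
robot.move_pose([0.5,-0.06,0.32],[180,0,10]); robot.hold(.3)
p=imaging.camera("wrist"); import pickle; pickle.dump(p,open("w3.pkl","wb"))
K=cloud(p);K=K[(K[:,2]>.045)&(K[:,2]<.075)&(K[:,0]<.535)&(K[:,0]>.42)&(abs(K[:,1]+.21)<.06)]
print("knob",K.min(0),K.max(0),robot.get_clock())
def seg(p):
    h=cv2.cvtColor(p["image"],cv2.COLOR_BGR2HSV).astype(int);h,s,v=h[...,0],h[...,1],h[...,2]
    m=cv2.erode(((h>17)&(h<32)&(s>110)&(v>80)).astype(np.uint8),np.ones((3,3)))>0
    P=cloud(p,m); return P[((P>[.55,-.168,.09])&(P<[.62,-.1,.14])).all(1)]
from scipy.optimize import least_squares
for P in [seg(pickle.load(open(k+".pkl","rb"))) for k in("wfix","wrod","w3")]:
    d=np.array([np.sin(a),-np.cos(a),0])*np.cos(np.pi/6)-[0,0,.5]
    f=lambda t:np.linalg.norm(np.cross(P-[t[0],-.122,t[1]],d),axis=1)-.0135
    s=least_squares(f,[.582,.115],loss="soft_l1",f_scale=.001)
    u=(P-[s.x[0],-.122,s.x[1]])@d
    print(len(P),s.x,"rms",np.std(s.fun),"mouth u",np.percentile(u,[1,3,99]))
for pos,o in(([.5895,.12,.05],[180,0,1.8]),):print(robot.inverse_kinematics(pos,o))
from scipy.spatial.transform import Rotation as R
xr=d; y=np.cross([0,0,1],d); y/=np.linalg.norm(y)
# tool y horizontal & perpendicular to rod, tool z perpendicular to rod (down), tool x = y x z
z=np.cross(xr,y); z*=-np.sign(z[2]); 
for s in(1,-1):
    M=np.c_[np.cross(s*y,z),s*y,z]; e=R.from_matrix(M).as_euler("xyz",degrees=True)
    print(e,[robot.inverse_kinematics(np.array([.582,-.122,.115])-xr*k+z*.005,e) for k in(.038,.15)])
```

```text
push True 0.030099735455308186 [-4.0061  0.7759  9.4766] 0.02344834276361716
[-2.9703  1.4372  9.447 ] 0.030104591430928963
knob [ 0.4876 -0.2316  0.0493] [ 0.535  -0.2046  0.0657] 14.4333
510 [0.5826 0.1139] rms 0.002157810278827081 mouth u [-0.0018 -0.0017  0.0491]
515 [0.5812 0.1153] rms 0.0021916390088683557 mouth u [-0.0015 -0.0013  0.0236]
651 [0.5823 0.114 ] rms 0.0022749652241601096 mouth u [-0.0021 -0.0018  0.0239]
[  17.5847   32.6666  -42.951    96.5419   24.9265   60.7647 -121.4884]
[-180.   -30.   104.3] [array([ 46.2608,  36.3327, -39.5353,  84.9496,  -5.0441,  78.674 ,
        25.902 ]), array([ 43.1431,  27.1245, -42.148 ,  90.8146, -10.9779,  77.9432,
        20.3139])]
[180.   30.  -75.7] [array([  12.5656,   30.4224,    7.7713,   87.1098,  -28.649 ,   82.0977,
       -136.8772]), array([  -4.736 ,   21.7057,   19.2702,   93.6146,  -33.3383,   83.1483,
       -142.285 ])]
```

```bash
cat > ins.py <<'E'
from h import *
from scipy.spatial.transform import Rotation as R
np.set_printoptions(precision=4,suppress=True)
def pose(yaw,slope,x0,lat,k=.038,dz=.005):
    """TCP pose putting the rod's collar face at x0, rod x at yaw, slope below level; dz: rod axis behind TCP along tool z"""
    a,s=np.radians(yaw),np.radians(slope)
    d=np.array([np.cos(a)*np.cos(s),np.sin(a)*np.cos(s),-np.sin(s)])
    y=np.cross([0,0,1],d);y/=np.linalg.norm(y); z=np.cross(d,y); z*=-np.sign(z[2])
    y2=np.cross(z,-d); M=np.c_[-d,y2,z]
    return np.array(x0)+np.array(lat)-d*k+z*dz, R.from_matrix(M).as_euler("xyz",degrees=True), d
E
python3 - <<'E'
from ins import *
G=np.array([.5895,.121,.045])
robot.move_pose(G+[0,0,.12],[180,0,91.8])
print(robot.line_to(G,rate=.12,max_force=12))
robot.command_gripper(0.0,40); print("gap",robot.get_finger_gap(),robot.get_grasp_force(),robot.get_tool_pos(),robot.get_ft_force())
robot.line_to(G+[0,0,.13],rate=.15)
print("gap",robot.get_finger_gap(),robot.get_ft_force())
mouth=[.582,-.1205,.115]
P,o,d=pose(-75.7,30,mouth,[0,0,0]); print(P,o)
robot.move_pose(P-d*.15,o); robot.line_to(P-d*.11,rate=.1); robot.hold(.3)
print(robot.get_tool_pos()-(P-d*.11),robot.get_eef_rot(),robot.get_clock(),robot.get_ft_force())
import pickle
for n in("top","side","wrist"):
    p=imaging.camera(n);pickle.dump(p,open(n+"4.pkl","wb"))
    if n=="wrist":cv2.imwrite("pics/w4.png",p["image"])
    for t in["rod_tip","rod_grip","guide_tube"]:
        for q in finder.spot_point(p,t)[:1]:
            r,c=q["point"][0]*384,q["point"][1]*512; print(n,t,round(q["score"],2),round(r),round(c),world(p,r,c))
print("expected tip",np.array(mouth)-d*.015)
s=pickle.load(open("side4.pkl","rb"))["image"][130:230,190:300];t=pickle.load(open("top4.pkl","rb"))["image"][130:230,190:300]
cv2.imwrite("pics/st4.png",np.hstack([cv2.resize(i,(396,360),interpolation=2) for i in(s,t)]))
E
```

```text
False
gap 0.015484153058051798 39.99154812656343 [0.5891 0.121  0.0449] [-3.1616  0.2243  1.4478]
gap 0.015613654042667067 [-0.516   0.2276 -1.4222]
[ 0.5733 -0.0862  0.1297] [180.  -30.  104.3]
[-0.      0.0003  0.0002] [179.9837 -29.9838 104.3401] 19.9333 [-0.5349 -0.2132 -0.2392]
top rod_tip 0.27 231 337 [ 0.4266 -0.3634  0.0154]
top rod_grip 0.61 179 209 [ 0.5482 -0.0068  0.2643]
top guide_tube 0.61 231 338 [ 0.424  -0.3653  0.0144]
side rod_grip 0.5 178 240 [0.562  0.0155 0.1941]
side guide_tube 0.41 171 240 [0.562  0.0037 0.2126]
wrist rod_grip 0.74 261 256 [0.5506 0.0004 0.2598]
expected tip [ 0.5788 -0.1079  0.1225]
```

View pics/st4.png

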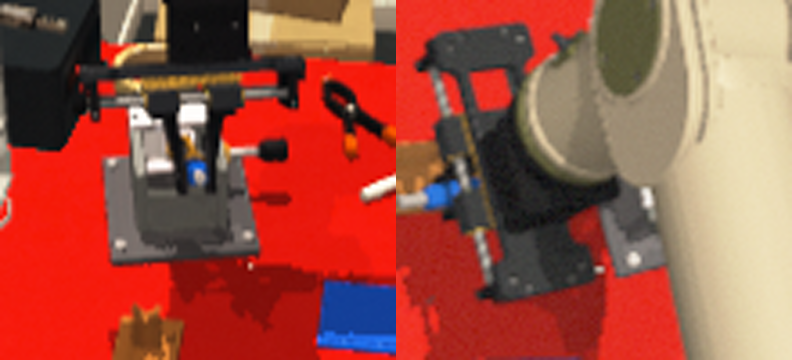

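View pics/w4.png

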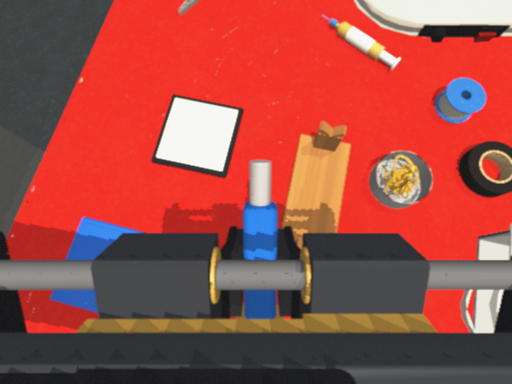

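The rod is held straight: the side view shows it in line with the tube, and the wrist view shows the tail square in the fingers at (260,200). I'll insert it now under force watch.

Run:
```python
from ins import *
mouth=[.582,-.1205,.115]
P,o,d=pose(-75.7,30,mouth,[0,0,0])
hit=robot.line_to(P+d*.008,rate=.05,max_force=10)
t=np.array(robot.get_tool_pos()); e=t-P
print(hit,"depth rel collar-on-mouth",e@d,"lat",e-d*(e@d),robot.get_ft_force(),robot.get_wrist_torque(),robot.get_finger_gap(),robot.get_clock())
```

```text
True depth rel collar-on-mouth -1.2179878076109974e-05 lat [-0.0002  0.0003 -0.0005] [0.0384 1.1649 1.4211] [-0.3036 -0.2916 -0.0501] 0.015606531066970034 22.5
```

Run:
```python
from ins import *
import pickle
P,o,d=pose(-75.7,30,[.582,-.1205,.115],[0,0,0])
hit=robot.line_to(P+d*.008,rate=.02,max_force=12); e=np.array(robot.get_tool_pos())-P
print(hit,e@d,robot.get_ft_force()@d); robot.hold(.4); print(robot.get_ft_force()@d,robot.get_finger_gap(),robot.get_clock())
p=imaging.camera("side");i=p["image"][130:230,190:300]
cv2.imwrite("pics/s5.png",cv2.resize(i,(660,600),interpolation=2))
```

```text
True -4.491490584039208e-05 -1.3239665591774263
-1.6045520761568735 0.015300897506678483 23.15
```

View pics/s5.png

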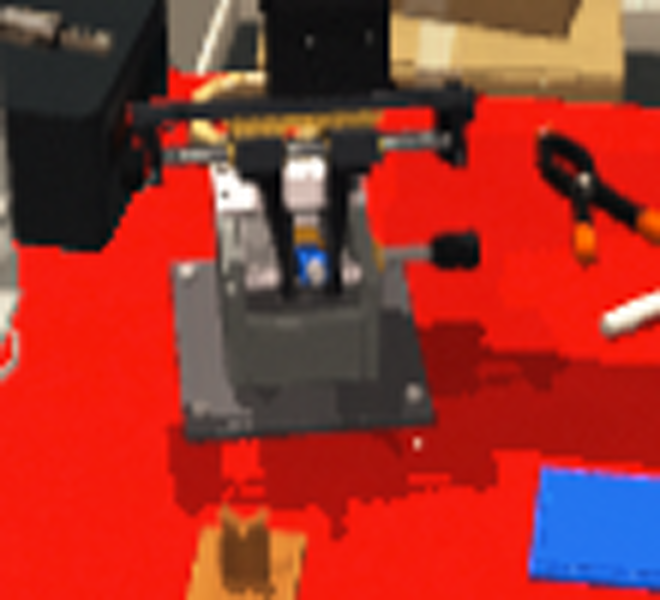

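Run:
```python
from ins import *
P,o,d=pose(-75.7,30,[.582,-.1205,.115],[0,0,0])
robot.line_to(P-d*.14,rate=.1); print(robot.get_finger_gap())
F,fo,fd=pose(-95,0,[.4425,.1315,.12],[0,0,0],k=.133)
print(F,fo,robot.inverse_kinematics(F,fo))
robot.move_pose(F+[0,0,.1],fo); robot.line_to(F,rate=.12); robot.hold(.5)
print(robot.get_tool_pos(),robot.get_eef_rot(),robot.get_finger_gap(),robot.get_grasp_force(),robot.get_ft_force(),robot.get_clock())
a=imaging.camera("top");b=imaging.camera("side")
for p in(a,b):
    for t in["rod_tip","reading_plate","rod_grip"]:
        for q in finder.spot_point(p,t)[:1]:
            r,c=q["point"][0]*384,q["point"][1]*512; print(t,round(q["score"],2),round(r),round(c),world(p,r,c))
cv2.imwrite("pics/f.png",np.hstack([cv2.resize(i,(400,400),interpolation=2) for i in(a["image"][140:280,90:230],b["image"][130:300,170:340])]))
K=cloud(b);K=K[(K[:,2]>.045)&(K[:,2]<.075)&(K[:,0]<.535)&(K[:,0]>.42)&(abs(K[:,1]+.21)<.06)];print("knob",K.min(0),K.max(0))
```

```text
0.015484934548473503
[0.4541 0.264  0.115 ] [180.   0.  85.] [ 23.6294  31.0955 -72.5426 104.3994  31.9208  68.7144 -63.9474]
[0.4541 0.264  0.1151] [179.9948   0.0006  84.9996] 0.015823814556429398 39.99030975624919 [-0.4186 -0.6761 -1.5462] 27.3583
rod_tip 0.62 227 165 [0.4465 0.1463 0.008 ]
reading_plate 0.92 246 226 [ 0.3864 -0.0361  0.0085]
rod_grip 0.32 132 133 [0.7341 0.2402 0.0254]
reading_plate 0.71 218 292 [ 0.3897 -0.0314  0.0054]
rod_grip 0.41 258 265 [0.4548 0.2644 0.1271]Traceback (most recent call last):
  File "<stdin>", line 14, in <module>
    return umr_minimum(a, axis, None, out, keepdims, initial, where)
ValueError: zero-size array to reduction operation minimum which has no identity
```

View pics/f.png

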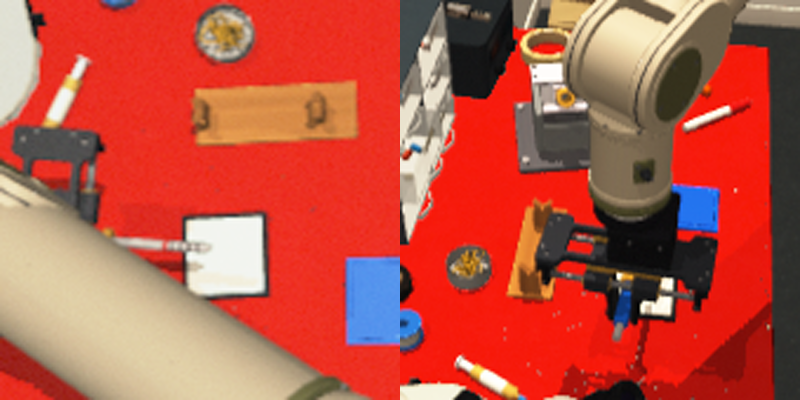

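The rod is held level with its tip at about (212,245) over the white plate, whose centre is at (226,255). It is clear of everything. The arm hides the knob in this view, but nothing has touched it since I measured it home.

```bash
python3 -c "
from station import ticket
print(ticket.hand_in())"
```

```text
the job is handed in; nothing more can be done
None
```

I worked the knob out to its stop and home again, pushed the rod in until it stopped where the collar should meet the tube mouth, then drew it out. I handed the job in at about 27 s with the rod held level over the white plate. The verdict was not shown, and the arm hid the knob in the final view, so its last home check was before the insertion.

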